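# Brace the nut jar in the board's corner and unscrew its tight cap

### The job

The jar of hazelnuts has a tight twist-off cap that would only spin the jar round. Slide the jar across the preparation board until it butts flush into the corner, two flat sides against the two white rails, then, with the jar braced there and staying upright and down on the board, unscrew the gold cap anticlockwise and stop turning once its threads let go. Lift it straight up clear of the mouth and finish while still holding the cap level just above the open jar; leave the other things on the worktop where they are.

Things in the scene. Friction and masses are not known exactly. Their poses are not given: they have to be found in the camera images.
- prep_board: one-handed preparation board, light wood, 240 mm along its x, 320 mm along its y, 18 mm thick, stuck fast to the worktop. Origin: centre of its underside. Two white rails 14 mm thick, 150 mm long, 26 mm high above the board's top, lie along its far (+x) and left (+y) edges and meet at the far left corner
- corner (a point): inner corner where the vertical inner faces of the two rails meet, at the height of the board's top; its axes are the board's axes. The free board lies towards its -x and -y. With the jar flush in the corner the jar's axis is 33 mm from either rail, at (-33, -33) mm from here
- jar: loose square glass jar of hazelnuts, 0.3 to 0.5 kg; flat upright sides, 66 x 66 mm, to 52 mm height, rounded shoulder to 62 mm, then a neck 45 mm wide (54 mm over its threads). Origin: centre of the underside; x, y square to its sides, blank label on the -x side. It slides easily on the oiled board, pushed or led by its cap; only the rails keep it from turning
- cap: gold metal twist-off cap on the jar, a loose part 62 mm in diameter, 19 mm high. Origin: centre of its lower edge, 67 mm above the jar's underside when tight; about 5 mm are open between lower edge and glass shoulder. Its x axis runs along the paper strip on top to the red dot, and points along the jar's x axis when tight
- pink_bowl: small pink plastic bowl, 137 mm wide, 52 mm high, to be left alone; origin under its centre
- spoon: metal spoon 193 mm long, to be left alone; origin under its centre
- tea_tin: flat grey hinged tin 91 x 122 x 43 mm, to be left alone; origin under its centre
- matchbox: small red matchbox 37 x 53 x 16 mm, to be left alone; origin under its centre
- mouth (a point): centre of the jar's open rim under the cap, 80 mm above the jar's underside. The cap's skirt is clear of it once the cap is 13 mm higher than when tight. A springy rubber seal in the cap presses on the rim with about 22 N, so starting the cap takes some 0.2 to 0.4 N m
- cap_top (a point): centre of the cap's top, 86 mm above the jar's underside when tight. Three lugs in the cap run under three ridges on the neck. Seen from above it unscrews anticlockwise: it rises 3 mm, comes free when turned about 61 degrees, meets the next ridges at about 104; in between it lifts straight off. Clockwise it is at its stop
Not all that is in view belongs to the job. Leave any green or turquoise look-alike of the cap alone. Leave any green look-alike of the jar alone.

How it is judged:
On the way, in this order (a step that is already met when the one before it is completed fails the run):
1. the jar stands flush in the corner (each side within 3.5 mm of its rail, square within 0.08 rad), its cap still tight (x of jar in the frame of corner above -0.0365 m and y of jar in the frame of corner above -0.0365 m and z of jar in the frame of corner below 0.003 m and angle between the x axis of jar and the x axis of prep_board, either way round below 0.08 rad and angle between the x axis of cap and the x axis of jar, either way round below 0.35 rad and z of cap in the frame of jar below 0.07 m), for 0.2 s.
2. the cap, still on the braced jar, has been turned anticlockwise past the end of its threads (57 degrees or more) (angle between the x axis of cap and the y axis of jar, either way round below 0.58 rad and z of cap in the frame of jar below 0.078 m and x of jar in the frame of corner above -0.04 m and y of jar in the frame of corner above -0.04 m and angle between the x axis of jar and the x axis of prep_board, either way round below 0.12 rad), for 0.1 s.
At the end, for the whole second after the job is handed in: Cap held still in the fingers, level within 0.2 rad, lower edge 4 to 51 mm above the rim, within 20 mm of the jar's axis, clear of the jar, turned 53 to 127 degrees; jar upright on the board, sides within 7 mm of the rails, square within 0.12 rad (z of cap in the frame of jar between 0.084 and 0.131 m and horizontal distance between cap and jar below 0.02 m and angle between cap's own z axis and vertical below 0.2 rad and angle between the x axis of cap and the y axis of jar, either way round below 0.65 rad and contact force between cap and the fingers above 2 N and contact force between cap and jar below 0.05 N and linear speed of each of cap, jar below 0.02 m/s and x of jar in the frame of corner above -0.04 m and y of jar in the frame of corner above -0.04 m and z of jar in the frame of corner below 0.003 m and angle between jar's own z axis and vertical below 0.05 rad and angle between the x axis of jar and the x axis of prep_board, either way round below 0.12 rad); the arm keeps its last pose, push and grip.
It fails at once if the jar is lifted more than 8 mm off the board (z of jar in the frame of corner above 0.008 m).
It fails at once if the jar is tipped more than 0.2 rad (angle between jar's own z axis and vertical above 0.2 rad).
It fails at once if the pink bowl, spoon, tin or matchbox is moved more than 3 cm (distance of any of pink_bowl, spoon, tea_tin, matchbox from where it was at the start of the episode above 0.03 m).
It also fails if it takes over 48 s, if anything falls off the work surface, if the arm or the gripper's body presses on something with over 40 N, if the wrist force passes 120 N, or if a joint passes its speed limit or range.

### The arm

A 6-joint arm with a two-finger parallel gripper is mounted at the origin on a cart in front of the work surface, level with it; the furniture and walls round the work are solid. World frame = base frame: x ahead of the robot, y to its left, z up, the work surface at z = 0. Lengths are in m, angles in rad, forces in N, time in s.
With the tool pointing down it reaches from about 0.25 to 0.725 m from the base axis. Payload 4 kg.
Tool frame: the origin (TCP) lies midway between the tips of the shut fingers; the grasp point (between the pads) lies 19 mm behind it; z points along the fingers, y is the line along which they close (so a half turn about z gives the same grasp; the last joint's range is limited). The gripper opens to 85 mm and grips with 20 to 120 N. Pads are 22 mm wide; open, the fingers measure 114 mm over their backs; the gripper's body (76 mm by 85 mm) begins 54 mm behind the grasp point. The pads swing forward as they close: fully open they stand 13 mm farther back than shut.
Start: joints at [1.335, 0.241, 0.005, 1.335, 0, 1.571], TCP at [0.117, 0.486, 0.231] pointing down, gripper open.
Joint ranges: [-2.72, 2.72], [-1.05, 1.87], [-1.09, 1.28], [-1.99, 2.15], [-1.42, 1.44], [-3.14, 3.14]. Speed limits (rad/s): [2.79, 2.79, 3.14, 3.14, 3.14, 3.14].

### API

Orientations are given as a unit quaternion [x, y, z, w].
In Python, from workcell import get_obs, imaging, workorder gives the robot as it stands.
- The arm moves only by the tool hand_motion, called after ">>>" as name(argument=value, ...) on one line, values as JSON. Schema: {"type":"object","properties":{"steps":{"type":"string"},"only":{"type":"string"},"quiet":{"type":"boolean"},"lines":{"type":"string"}},"required":["steps"],"additionalProperties":false}. steps is a string of 1 to 10 rows, parted by semicolons, with the numbers parted by spaces; each row has 7 numbers: a rotation vector rx, ry, rz in shares of 4 rad (1.0 is 4 rad), then dx, dy, dz in normalised numbers (1 is 800 mm), then the finger opening in m; each row is the pose to reach, as a shift and turn from the pose commanded when the call began, along the tool's axes at that moment; what a row does not reach only later rows make up. A row lasts 1/8 s, in which the tool goes at most 0.0625 m and 0.188 rad, less where a joint would pass 70% of its speed; a pose out of reach is approached as far as the arm can. The fingers move at their own pace and stop on an object; the grip force is fixed at half the most. Time passes only in rows, so rows that do not move let the fingers close. The tool returns the time, the measured TCP pose, the force, the opening and the grip force at its end. only (a regular expression) keeps the lines of the reply that match it, lines (a string "A,B") keeps lines A to B, and quiet returns only ok. No shift or turn number may pass 1 either way. Input that does not fit is refused with a message, and nothing moves.
- get_obs(): the state, without advancing time (a new reading comes with each control period).
- imaging.camera(name): name is "scene" or "top" or "wrist"; returns (picture, depth): 420x560x3 uint8, red, green, blue; 420x560 float32, m along the optical axis (not along the pixel's ray), 0 where there is no reading.
- imaging.calibration(name): a dict with "mtx" (3x3 intrinsics, pixels), "R" (3x3) and "t" (3): a world point X has camera coordinates R X + t. Camera axes: x right, y down, z forward; pixel columns grow to the right and rows downward; lengths in m; the calibration is good to about 2 mm. The wrist camera is an equidistant fisheye: a pixel r from the principal point sees the ray r / f radians off the axis. A picture is of the moment at which its call begins: read the wrist's pose just before it. calibration takes no time and is no camera call; for the wrist camera it gives the pose at the moment of the call.
- workorder.job_done(): hands the job in; it is judged then, once.
The state is a dict: "clock": time; "joint_pos": joint angles; "joint_vel": joint speeds; "tau": joint torques, N m; "eef_pos": TCP position; "tool_rot": TCP orientation; "ft_force": force on the tool from outside, world axes, zero at the start; "ft_torque": the same for the moment, N m; "grip_width": finger opening in m; "grasp_force": force on a finger pad.
Only numpy, scipy, OpenCV 4.12 (cv2) and the standard library are available. Lean on these libraries where they do the work, as an engineer would, in place of code of your own. Each camera call takes 0.05 s, during which the arm holds its last target. There are 200 camera calls.

## Working session

There is one attempt and no reset: what is moved stays moved. The work goes in short steps, Python scripts to look and compute and a tool call to move; the robot and the scene stay as the last step left them, time stands still between calls to the robot, and variables do not carry over. Pictures are saved under pics/ and viewed, at most 10 in all, crops included, and the job is handed in when it is done.

```bash
mkdir -p pics; ls
```

Run:
```python
from workcell import get_obs, imaging
import cv2, numpy as np
o=get_obs(); print(o)
for n in ("top","scene"):
    p,d=imaging.camera(n); c=imaging.calibration(n)
    cv2.imwrite(f"pics/{n}0.png",p[:,:,::-1]); np.savez(f"{n}0.npz",p=p,d=d,K=c["mtx"],R=c["R"],t=c["t"]); print(c)
```

```text
pics
{'clock': 0.0, 'joint_pos': array([1.33498313e+00, 2.41406503e-01, 3.65297129e-03, 1.33520263e+00,
       1.69314545e-05, 1.57078925e+00]), 'joint_vel': array([ 5.63524651e-04,  1.13264960e-03, -6.05684519e-05,  2.66337000e-04,
        1.12945192e-04, -7.00858189e-04]), 'tau': array([-1.43983361e-03, -3.72314715e+01,  2.52409852e+01,  1.70796853e-02,
       -2.07790245e-04, -4.95560244e-06]), 'eef_pos': array([0.11665574, 0.48551372, 0.23038902]), 'tool_rot': array([ 1.17630027e-01,  9.93056902e-01, -1.07142187e-03, -1.35445141e-04]), 'ft_force': array([-0.15443228,  0.49154508, -0.56989785]), 'ft_torque': array([-0.00173369,  0.00920938, -0.00406041]), 'grasp_force': 0.0, 'grip_width': 0.08536569967919276}
{'mtx': array([[397.64254087,   0.        , 283.47314732],
       [  0.        , 397.64254087, 208.99012405],
       [  0.        ,   0.        ,   1.        ]]), 'R': array([[-0.00555874, -0.99978894,  0.01977825],
       [-0.98382363,  0.00192636, -0.17912946],
       [ 0.17905355, -0.02045404, -0.98362669]]), 't': array([0.04163095, 0.54872457, 0.97359925])}
{'mtx': array([[469.53263561,   0.        , 277.68714863],
       [  0.        , 469.53263561, 210.49969718],
       [  0.        ,   0.        ,   1.        ]]), 'R': array([[-0.99683787,  0.07942516, -0.00242966],
       [ 0.06707204,  0.82461527, -0.56170366],
       [-0.04260987, -0.56009044, -0.82733493]]), 't': array([ 0.5541856 , -0.02630733,  1.4174827 ])}
```

View pics/top0.png

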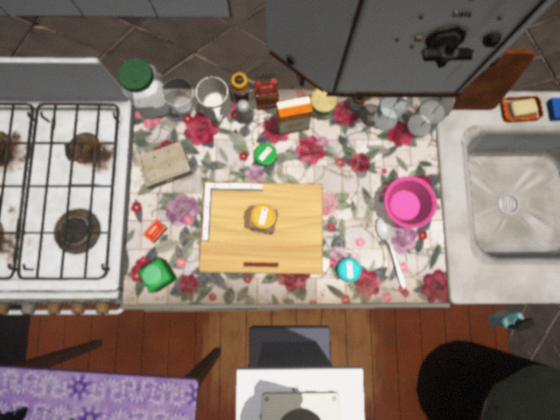

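View pics/scene0.png

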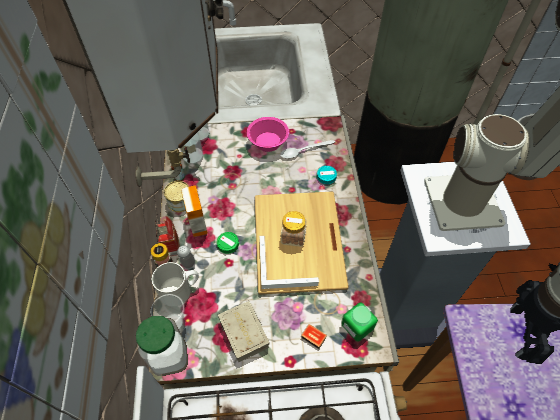

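The top view shows the jar with its gold cap at (263,217). The board's rails run along the left side (207,212) and top (235,187), and meet at about (206,185). Next I'll measure from depth.

Create h.py:
```python
import numpy as np, cv2
def cloud(n):
    z=np.load(n); d=z["d"].astype(float); K=z["K"]; v,u=np.indices(d.shape)
    c=np.stack([(u-K[0,2])*d/K[0,0],(v-K[1,2])*d/K[1,1],d],-1)
    return z["p"],d,(c-z["t"])@z["R"]
def box(m,X):
    pts=X[m][:,:2].astype(np.float32); return len(pts),cv2.minAreaRect(pts),np.median(X[m],0)
```

Run:
```python
from h import *
for n in ("top0.npz","scene0.npz"):
    p,d,X=cloud(n); h=cv2.cvtColor(p,cv2.COLOR_RGB2HSV); H,S,V=[h[...,i].astype(int) for i in range(3)]
    ok=(d>0)&(X[...,0]>.2)&(X[...,0]<.75)&(X[...,1]>-.25)&(X[...,1]<.3)
    print(n, "board", box(ok&(X[...,2]>.010)&(X[...,2]<.028)&(H>10)&(H<25)&(S>90),X))
    r=ok&(X[...,2]>.035)&(X[...,2]<.052)&(S<60)&(V>150)
    r=cv2.morphologyEx(r.astype(np.uint8),cv2.MORPH_OPEN,np.ones((2,2)))>0
    print("rails",box(r,X))
    c=ok&(X[...,2]>.095)&(X[...,2]<.115)&(H>10)&(H<35)&(S>100)
    print("cap",box(ok&(X[...,2]>.095)&(X[...,2]<.12),X), cv2.minEnclosingCircle(X[ok&(X[...,2]>.095)&(X[...,2]<.12)][:,:2].astype(np.float32)))
    print("jar shoulder",box(ok&(X[...,2]>.055)&(X[...,2]<.085),X))
    im=p[150:290,180:350] if n[0]=="t" else p[180:300,240:360]
    cv2.imwrite("pics/c_"+n[:5]+".png",cv2.resize(im[:,:,::-1],None,fx=4.5,fy=4.5,interpolation=cv2.INTER_CUBIC)[:600,:800])
```

```text
top0.npz board (9141, ((0.5084232687950134, 0.09675521403551102), (0.3196193277835846, 0.23876450955867767), 88.69241333007812), array([0.48767476, 0.07997261, 0.0184036 ]))
rails (691, ((0.5303468704223633, 0.18134132027626038), (0.35750073194503784, 0.1974543184041977), 7.37737512588501), array([0.60625929, 0.23193843, 0.04338666]))
cap (511, ((0.5235181450843811, 0.09044703096151352), (0.05825657397508621, 0.06146254017949104), 89.9637680053711), array([0.52383515, 0.0903758 , 0.1044021 ])) ((0.5234904885292053, 0.09068391472101212), 0.030927501618862152)
jar shoulder (189, ((0.548931896686554, -0.05895443260669708), (0.09995736181735992, 0.37850600481033325), 5.180627822875977), array([0.50094733, 0.08386294, 0.07643001]))
scene0.npz board (6791, ((0.5056901574134827, 0.09739234298467636), (0.32425427436828613, 0.23964329063892365), 88.69312286376953), array([0.48868385, 0.11900486, 0.01885136]))
rails (538, ((0.6157245635986328, 0.4271634817123413), (0.6625814437866211, 0.1884813755750656), 74.30846405029297), array([0.60244257, 0.23909413, 0.04397918]))
cap (390, ((0.5218386650085449, 0.09231720864772797), (0.06246776878833771, 0.05926438793540001), 83.76741027832031), array([0.52156622, 0.09490938, 0.10460038])) ((0.5200632810592651, 0.09222451597452164), 0.03279739245772362)
jar shoulder (231, ((0.5317704081535339, -0.054888248443603516), (0.10055368393659592, 0.3757060170173645), 8.44737720489502), array([0.52426684, 0.11912934, 0.07413239]))
```

View pics/c_top0..png

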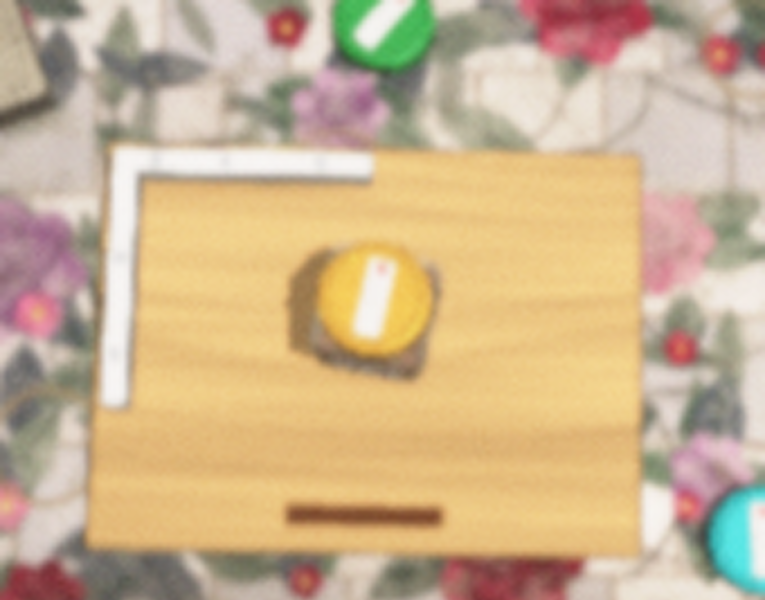

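The crop shows the gold cap at (375,300), with the strip running from (368,335) to the red dot at (383,268), so it is turned roughly 13° clockwise. The rails meet at about (113,150), and their inner corner is near (140,180).

Add to h.py:
```python
from scipy.spatial.transform import Rotation as Ro
def togo(xyz,yaw=0.):   # delta in tool axes to reach world xyz (tool down) with yaw change (ccw from above) from current measured pose
    from workcell import get_obs
    o=get_obs(); R=Ro.from_quat(o["tool_rot"]); d=np.array(xyz)-o["eef_pos"]
    y=R.as_matrix()[:,1]
    print("t",round(o["clock"],2),"eef",o["eef_pos"].round(4),"psi_y",np.degrees(np.arctan2(y[1],y[0])).round(1),"q",o["joint_pos"].round(2),"F",o["ft_force"].round(1),"M",o["ft_torque"].round(2),"w",o["grip_width"].round(4),"gf",round(float(o["grasp_force"]),1))
    print("rv",(R.inv().apply([0,0,yaw])).round(3),"d",R.inv().apply(d).round(4))
```

Run:
```python
from h import *
def line(m,X,ax):
    P=X[m]; k=np.polyfit(P[:,ax],P[:,1-ax],1); return len(P),np.degrees(np.arctan(k[0])),P[:,:2].mean(0).round(4)
for n in ("top0.npz","scene0.npz"):
    z=np.load(n); p,d,X=cloud(n); K,R,t=z["K"],z["R"],z["t"]
    h=cv2.cvtColor(p,cv2.COLOR_RGB2HSV); S=h[...,1].astype(int);V=h[...,2].astype(int)
    def plane(zz):
        v,u=np.indices(d.shape); r=np.stack([(u-K[0,2])/K[0,0],(v-K[1,2])/K[1,1],np.ones(d.shape)],-1)@R
        C=-R.T@t; return C+r*((zz-C[2])/r[...,2])[...,None]
    T=plane(.104)
    m=(np.hypot(T[...,0]-.5225,T[...,1]-.0912)<.027)&(S<90)
    print(n,"strip",m.sum(),cv2.minAreaRect(T[m][:,:2].astype(np.float32)))
    q=T[m][:,:2]; w,v=np.linalg.eigh(np.cov(q.T)); print(np.degrees(np.arctan2(v[1,1],v[0,1])))
    g=(np.hypot(T[...,0]-.5225,T[...,1]-.0912)<.035)&(((S>120)&(V>150))|m)&(d>0)&(abs(X[...,2]-.104)<.006); print("capc",g.sum(),cv2.minEnclosingCircle(T[g][:,:2].astype(np.float32)),T[g].mean(0))
    B=plane(.044); w=(S<50)&(V>170)&(X[...,2]>.034)&(X[...,2]<.054)&(d>0)
    # far rail: x~.62, y .10-.24 ; left rail y~.247
    a=w&(B[...,0]>.595)&(B[...,0]<.65)&(B[...,1]>.11)&(B[...,1]<.225); b=w&(B[...,1]>.215)&(B[...,1]<.275)&(B[...,0]>.48)&(B[...,0]<.60)
    print("far rail",line(a,B,1),"left rail",line(b,B,0))
togo=__import__("h").togo; togo([.5225,.0912,.18])
```

```text
top0.npz strip 118 ((0.5224122405052185, 0.09103602916002274), (0.01628805883228779, 0.043275970965623856), 77.7549057006836)
167.20175810118582
capc 479 ((0.5232679843902588, 0.09048894792795181), 0.031046386808156967) [0.52319482 0.09051336 0.104     ]
far rail (255, np.float64(0.966232090632192), array([0.6123, 0.1659])) left rail (278, np.float64(-1.3003845887029606), array([0.5385, 0.238 ]))
scene0.npz strip 71 ((0.5205948352813721, 0.09061729907989502), (0.014263962395489216, 0.04187238588929176), 76.82434844970703)
166.45225692590205
capc 338 ((0.5208423733711243, 0.09202367812395096), 0.031123345717787743) [0.52097301 0.09163756 0.104     ]
far rail (190, np.float64(1.465766003845132), array([0.6103, 0.168 ])) left rail (213, np.float64(-1.3048184277242236), array([0.5398, 0.2399]))Traceback (most recent call last):
  File "<stdin>", line 19, in <module>
  File "h.py", line 13, in togo
    print("t",round(o["clock"],2),"eef",o["eef_pos"].round(4),"psi_y",np.degrees(np.arctan2(y[1],y[0])).round(1),"q",o["joint_pos"].round(2),"F",o["ft_force"].round(1),"M",o["ft_torque"].round(2),"w",o["grip_width"].round(4),"gf",round(float(o["grasp_force"]),1))
                                                                                                                                                                                                        ^^^^^^^^^^^^^^^^^^^^^
AttributeError: 'float' object has no attribute 'round'
```

```bash
sed -i 's/o\["grip_width"\].round(4)/round(float(o["grip_width"]),4)/' h.py
```

Run:
```python
from h import *
for n in ("top0.npz","scene0.npz"):
    p,d,X=cloud(n); z=np.load(n); K,R,t=z["K"],z["R"],z["t"]
    def pix(P): c=R@np.array(P)+t; q=K@c; return (q[:2]/q[2])
    G=cv2.cvtColor(p,cv2.COLOR_RGB2HSV)
    for nm,pts in (("left x=.54",[(.54,y) for y in np.arange(.215,.270,.003)]),("far y=.165",[(x,.165) for x in np.arange(.585,.64,.003)])):
        print(n,nm)
        for P in pts:
            u,v=pix([*P,.044]); s=cv2.getRectSubPix(G[...,1],(1,1),(u,v))[0,0]
            i=(int(round(v)),int(round(u)))
            print("%.3f S%d z%.3f"%(P[1] if nm[0]=="l" else P[0],s,X[i][2]),end=" | ")
        print()
```

```bash
python3 -c "from h import *; togo([.522,.091,.18])"
```

```text
top0.npz left x=.54
0.215 S112 z0.018 | 0.218 S108 z0.022 | 0.221 S110 z0.018 | 0.224 S107 z0.019 | 0.227 S95 z0.022 | 0.230 S48 z0.038 | 0.233 S11 z0.044 | 0.236 S5 z0.046 | 0.239 S4 z0.045 | 0.242 S6 z0.047 | 0.245 S28 z0.042 | 0.248 S79 z0.016 | 0.251 S88 z0.000 | 0.254 S42 z0.003 | 0.257 S33 z-0.004 | 0.260 S47 z-0.001 | 0.263 S54 z-0.003 | 0.266 S51 z0.002 | 0.269 S45 z0.001 | 
top0.npz far y=.165
0.585 S115 z0.021 | 0.588 S114 z0.018 | 0.591 S114 z0.022 | 0.594 S118 z0.020 | 0.597 S114 z0.017 | 0.600 S90 z0.018 | 0.603 S38 z0.024 | 0.606 S12 z0.040 | 0.609 S6 z0.042 | 0.612 S5 z0.046 | 0.615 S7 z0.045 | 0.618 S19 z0.045 | 0.621 S45 z0.020 | 0.624 S58 z-0.002 | 0.627 S51 z-0.001 | 0.630 S43 z-0.003 | 0.633 S38 z0.000 | 0.636 S35 z0.000 | 0.639 S32 z0.003 | 
scene0.npz left x=.54
0.215 S113 z0.016 | 0.218 S114 z0.021 | 0.221 S114 z0.017 | 0.224 S113 z0.022 | 0.227 S114 z0.021 | 0.230 S112 z0.022 | 0.233 S72 z0.016 | 0.236 S2 z0.042 | 0.239 S2 z0.045 | 0.242 S2 z0.049 | 0.245 S8 z0.044 | 0.248 S13 z0.037 | 0.251 S13 z0.035 | 0.254 S13 z0.028 | 0.257 S72 z0.023 | 0.260 S131 z0.019 | 0.263 S138 z0.018 | 0.266 S131 z0.019 | 0.269 S136 z0.017 | 
scene0.npz far y=.165
0.585 S120 z0.022 | 0.588 S121 z0.019 | 0.591 S120 z0.019 | 0.594 S121 z0.022 | 0.597 S125 z0.020 | 0.600 S124 z0.020 | 0.603 S53 z0.020 | 0.606 S2 z0.042 | 0.609 S2 z0.048 | 0.612 S2 z0.047 | 0.615 S11 z0.044 | 0.618 S79 z0.044 | 0.621 S125 z0.022 | 0.624 S127 z0.019 | 0.627 S86 z-0.002 | 0.630 S72 z-0.004 | 0.633 S48 z-0.001 | 0.636 S32 z-0.001 | 0.639 S33 z0.001 | 
t 0.1 eef [0.1167 0.4856 0.2305] psi_y 76.5 q [ 1.33  0.24  0.    1.34 -0.    1.57] F [ 0.7 -0.5  0.1] M [ 0.06 -0.01 -0.02] w 0.0854 gf 0.0
rv [0. 0. 0.] d [-0.4863 -0.2889  0.0511]
```

The rows are not in the units I measure in: shifts go in shares of 800 mm and turns go in shares of 4 rad. I convert before sending: -0.486 m / 0.8 = -0.6075, -0.289 m / 0.8 = -0.3613.

>>> hand_motion(steps="0 0 0 -0.6075 -0.3613 0.0625 0.085;0 0 0 -0.6075 -0.3613 0.0625 0.085;0 0 0 -0.6075 -0.3613 0.0625 0.085;0 0 0 -0.6075 -0.3613 0.0625 0.085;0 0 0 -0.6075 -0.3613 0.0625 0.085;0 0 0 -0.6075 -0.3613 0.0625 0.085;0 0 0 -0.6075 -0.3613 0.0625 0.085;0 0 0 -0.6075 -0.3613 0.0625 0.085;0 0 0 -0.6075 -0.3613 0.0625 0.085;0 0 0 -0.6075 -0.3613 0.0625 0.085")

```text
clock: 1.35
eef_pos: [0.5236, 0.0884, 0.1799]
tool_rot: [0.121, 0.993, -0.0, -0.001]
ft_force: [-0.1, 1.7, -0.1]
grip_width: 0.085
grasp_force: 0.0
```

```bash
python3 -c "from h import *; togo([.522,.091,.076])"
```

```text
t 1.35 eef [0.5236 0.0884 0.1799] psi_y 76.2 q [ 0.17  0.33 -0.01  1.23 -0.    0.41] F [-0.1  1.7 -0.1] M [ 0.02  0.03 -0.02] w 0.085 gf 0.0
rv [0. 0. 0.] d [0.0021 0.0022 0.1039]
```

In the tool's units: 0.103 m / 0.8 = 0.1288, 0.08 m / 0.8 = 0.1.

>>> hand_motion(steps="0 0 0 0 0 0.0625 0.085;0 0 0 0 0 0.1 0.085;0 0 0 0 0 0.1288 0.085;0 0 0 0 0 0.1288 0.085")

```text
clock: 1.85
eef_pos: [0.5191, 0.092, 0.0763]
tool_rot: [0.117, 0.993, -0.001, -0.003]
ft_force: [-0.1, -0.5, 1.3]
grip_width: 0.0847
grasp_force: 0.0
```

Run:
```python
from h import *
from workcell import imaging
togo([.522,.091,.076])
for n in("wrist","scene"):
    p,d=imaging.camera(n); cv2.imwrite(f"pics/{n}1.png",p[:,:,::-1])
s=cv2.imread("pics/scene1.png")[150:300,220:400]; cv2.imwrite("pics/mix1.png",np.hstack([cv2.resize(cv2.imread("pics/wrist1.png"),(400,300)),cv2.resize(s,(360,300))]))
```

```text
t 1.85 eef [0.5191 0.092  0.0763] psi_y 76.6 q [ 0.18  0.42 -0.17  0.99  0.    0.41] F [-0.1 -0.5  1.3] M [ 0.06  0.02 -0.  ] w 0.0847 gf 0.0
rv [0. 0. 0.] d [-0.0031 -0.0003  0.0003]
```

View pics/mix1.png

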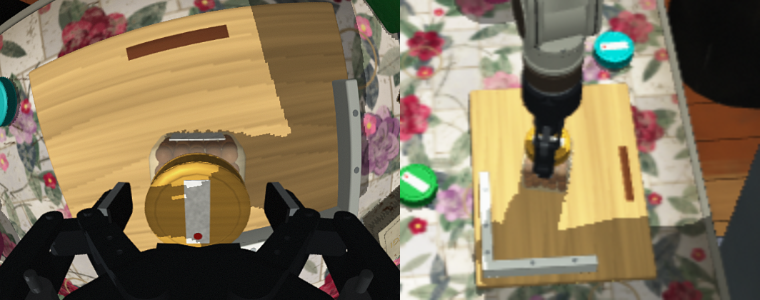

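The fingers (115 and 285 across) straddle the gold cap, centred at about (198,205), so I'll close now.

>>> hand_motion(steps="0 0 0 0 0 0 0.05;0 0 0 0 0 0 0.05;0 0 0 0 0 0 0.05;0 0 0 0 0 0 0.05;0 0 0 0 0 0 0.05;0 0 0 0 0 0 0.05")

```text
clock: 2.7
eef_pos: [0.5228, 0.0916, 0.0802]
tool_rot: [0.118, 0.993, 0.0, 0.001]
ft_force: [-1.5, -0.8, 5.6]
grip_width: 0.0605
grasp_force: 63.4
```

Run:
```python
from h import *
from workcell import imaging
togo([.5707,.1983,.077],.207)
p,d=imaging.camera("wrist"); cv2.imwrite("pics/wrist2.png",p[:,:,::-1])
```

```text
t 2.7 eef [0.5228 0.0916 0.0802] psi_y 76.5 q [ 0.17  0.41 -0.17  0.99 -0.    0.41] F [-1.5 -0.8  5.6] M [-0.17  0.33 -0.06] w 0.0605 gf 63.4
rv [-0.001  0.    -0.207] d [-0.0216  0.1149  0.0034]
```

View pics/wrist2.png

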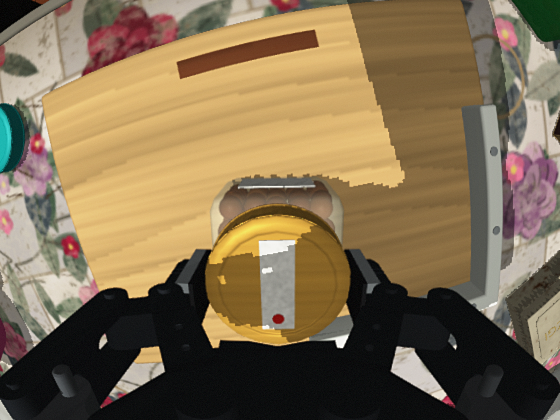

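Cap gripped: 60.5 mm opening, 63 N. Next I'll slide the jar to about 10 mm short of the corner while squaring it.

In the tool's units: 0.104 m / 0.8 = 0.13, 0.1 m / 0.8 = 0.125, -0.207 rad / 4 = -0.0518.

>>> hand_motion(steps="0 0 -0.0125 -0.0025 0.0125 0 0.05;0 0 -0.025 -0.005 0.035 0 0.05;0 0 -0.0375 -0.0088 0.06 0 0.05;0 0 -0.0518 -0.0113 0.085 0 0.05;0 0 -0.0518 -0.015 0.1075 0 0.05;0 0 -0.0518 -0.0175 0.125 0 0.05;0 0 -0.0518 -0.0175 0.13 0 0.05;0 0 -0.0518 -0.0175 0.13 0 0.05")

```text
clock: 3.75
eef_pos: [0.5612, 0.189, 0.0804]
tool_rot: [0.015, 1.0, -0.001, 0.002]
ft_force: [-0.6, -2.5, 4.3]
grip_width: 0.0606
grasp_force: 64.4
```

Create look.py:
```python
from h import *
from workcell import imaging
import sys
k=sys.argv[1]
for n in("top","scene","wrist"):
    p,d=imaging.camera(n); c=imaging.calibration(n); cv2.imwrite(f"pics/{n}{k}.png",p[:,:,::-1]); np.savez(f"{n}{k}.npz",p=p,d=d,K=c["mtx"],R=c["R"],t=c["t"])
    if n=="scene": s=p[200:300,240:370,::-1]
    if n=="top": t=p[170:280,190:330,::-1]
    if n=="wrist": w=p[:,:,::-1]
cv2.imwrite(f"pics/mix{k}.png",np.hstack([cv2.resize(w,(400,300)),cv2.resize(s,(390,300),interpolation=2)]))
togo([.5707,.1983,.077])
```

```bash
python3 look.py 3
```

```text
t 3.9 eef [0.5612 0.1889 0.0804] psi_y 88.3 q [ 0.33  0.52  0.01  1.06 -0.    0.36] F [-0.1 -2.9  5.5] M [-0.62  0.04  0.07] w 0.0605 gf 64.4
rv [0. 0. 0.] d [-0.0092  0.0097  0.0035]
```

View pics/mix3.png

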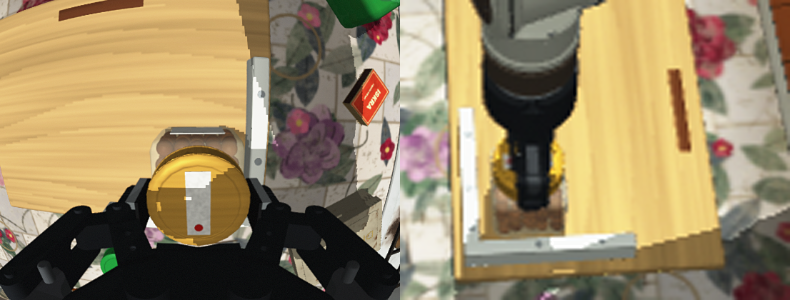

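The jar is a few mm short of the left rail and roughly square to it, so I'll press it gently into the corner.

In the tool's units: -0.012 m / 0.8 = -0.015, 0.01 m / 0.8 = 0.0125.

>>> hand_motion(steps="0 0 0 -0.0038 0.005 0 0.05;0 0 0 -0.0075 0.01 0 0.05;0 0 0 -0.0113 0.0125 0 0.05;0 0 0 -0.015 0.015 0 0.05;0 0 0 -0.015 0.015 0 0.05")

```text
clock: 4.53
eef_pos: [0.571, 0.1994, 0.0805]
tool_rot: [0.015, 1.0, -0.001, -0.001]
ft_force: [-6.0, -5.9, 11.1]
grip_width: 0.0608
grasp_force: 65.0
```

```bash
python3 -c "from h import *; togo([.5707,.1983,.077])"
```

```text
t 4.53 eef [0.571  0.1994 0.0805] psi_y 88.3 q [ 0.34  0.55  0.06  1.08 -0.    0.37] F [-6.  -5.9 11.1] M [-1.25  1.35  0.03] w 0.0608 gf 65.0
rv [0. 0. 0.] d [ 0.0003 -0.0011  0.0035]
```

>>> hand_motion(steps="0 0 0 -0.0025 0.0025 0 0.05;0 0 0 -0.0038 0.0038 0 0.05;0 0 0 -0.0038 0.0038 0 0.05")

```text
clock: 4.9
eef_pos: [0.572, 0.1998, 0.0807]
tool_rot: [0.015, 1.0, -0.004, -0.002]
ft_force: [-12.8, -12.0, 17.7]
grip_width: 0.0609
grasp_force: 65.6
```

```bash
python3 look.py 4
```

```text
t 5.05 eef [0.572  0.1998 0.0807] psi_y 88.2 q [ 0.34  0.55  0.07  1.09 -0.01  0.37] F [-11.6 -11.9  17.4] M [-2.49  2.46  0.02] w 0.0602 gf 65.6
rv [0. 0. 0.] d [ 0.0012 -0.0015  0.0037]
```

View pics/mix4.png

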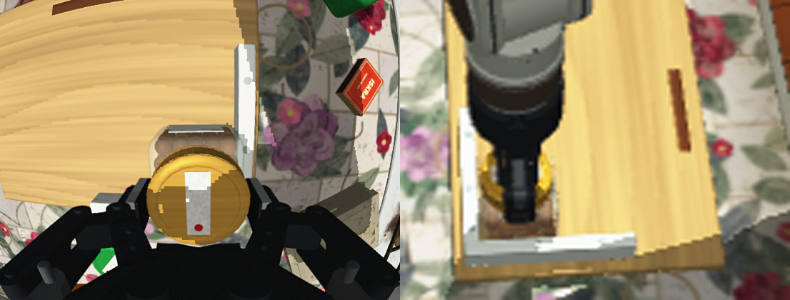

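The jar is seated: it stopped at (0.572, 0.200) with about 12 N on each rail, and the red dot is still aligned with it. Now the first half of the turn.

In the tool's units: -0.0025 m / 0.8 = -0.0031, -0.002 m / 0.8 = -0.0025, -0.74 rad / 4 = -0.185.

>>> hand_motion(steps="0 0 -0.015 0 0 0 0.05;0 0 -0.04 0 0 -0.0006 0.05;0 0 -0.065 0 0 -0.0013 0.05;0 0 -0.09 0 0 -0.0013 0.05;0 0 -0.115 0 0 -0.0019 0.05;0 0 -0.14 0 0 -0.0025 0.05;0 0 -0.165 0 0 -0.0025 0.05;0 0 -0.185 0 0 -0.0031 0.05;0 0 -0.185 0 0 -0.0031 0.05")

```text
clock: 6.18
eef_pos: [0.5731, 0.1999, 0.0824]
tool_rot: [-0.347, 0.938, -0.003, -0.003]
ft_force: [-8.3, -10.5, 11.9]
grip_width: 0.0606
grasp_force: 65.0
```

```bash
python3 look.py 5
```

```text
t 6.33 eef [0.573  0.1999 0.0824] psi_y 130.6 q [ 0.34  0.55  0.07  1.1  -0.01 -0.37] F [ -7.5 -11.3  11.3] M [-2.3   1.66 -0.06] w 0.0606 gf 65.0
rv [0. 0. 0.] d [0.0028 0.0003 0.0054]
```

View pics/mix5.png

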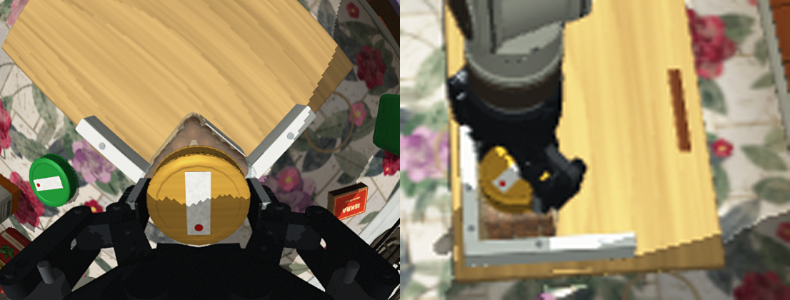

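The cap turned 42° with the fingers (strip still aligned with the tool). The jar's corner now points away at (193,115), so it stayed square against the rails. I'll go on to about 82°.

In the tool's units: -0.001 m / 0.8 = -0.0013, -0.0005 m / 0.8 = -0.0006, -0.69 rad / 4 = -0.1725.

>>> hand_motion(steps="0 0 -0.02 0 0 -0.0006 0.05;0 0 -0.045 0 0 -0.0006 0.05;0 0 -0.07 0 0 -0.0013 0.05;0 0 -0.095 0 0 -0.0013 0.05;0 0 -0.12 0 0 -0.0013 0.05;0 0 -0.145 0 0 -0.0013 0.05;0 0 -0.17 0 0 -0.0013 0.05;0 0 -0.1725 0 0 -0.0013 0.05;0 0 -0.1725 0 0 -0.0013 0.05")

```text
clock: 7.45
eef_pos: [0.5726, 0.2002, 0.0828]
tool_rot: [-0.644, 0.765, -0.001, -0.004]
ft_force: [-7.1, -9.8, 9.6]
grip_width: 0.0604
grasp_force: 64.8
```

```bash
python3 look.py 6
```

```text
t 7.6 eef [0.5726 0.2002 0.0828] psi_y 170.1 q [ 0.34  0.55  0.07  1.1  -0.   -1.06] F [-7.3 -9.5  9.3] M [-2.08  1.65 -0.06] w 0.0604 gf 64.8
rv [0. 0. 0.] d [0.0021 0.0016 0.0059]
```

View pics/mix6.png

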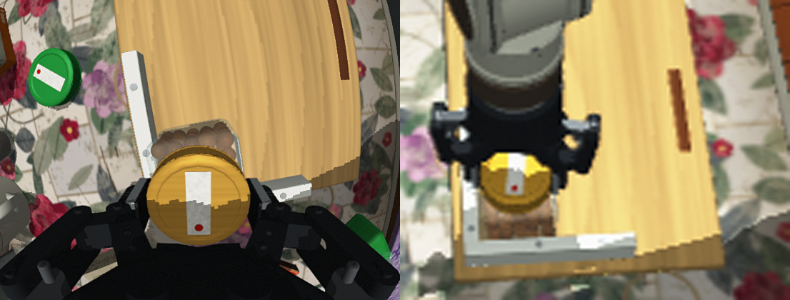

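The cap has turned 82°, with the jar still flush. Next I'll ease the side push, then lift straight up.

In the tool's units: 0.004 m / 0.8 = 0.005, 0.0024 m / 0.8 = 0.003.

>>> hand_motion(steps="0 0 0 0.0025 0.0015 0 0.05;0 0 0 0.005 0.003 0 0.05;0 0 0 0.005 0.003 0 0.05")

```text
clock: 7.98
eef_pos: [0.5717, 0.1994, 0.0827]
tool_rot: [-0.644, 0.765, -0.001, -0.001]
ft_force: [-3.6, -6.1, 7.5]
grip_width: 0.0603
grasp_force: 64.5
```

```bash
python3 -c "from h import *; togo([.5707,.1983,.077])"
```

```text
t 7.97 eef [0.5717 0.1994 0.0827] psi_y 170.2 q [ 0.34  0.54  0.06  1.09 -0.   -1.06] F [-3.6 -6.1  7.5] M [-1.07  0.85 -0.01] w 0.0603 gf 64.5
rv [0. 0. 0.] d [0.0013 0.0008 0.0057]
```

>>> hand_motion(steps="0 0 0 0 0 -0.0038 0.05;0 0 0 0 0 -0.0075 0.05;0 0 0 0 0 -0.0125 0.05;0 0 0 0 0 -0.02 0.05;0 0 0 0 0 -0.0275 0.05;0 0 0 0 0 -0.035 0.05;0 0 0 0 0 -0.0375 0.05;0 0 0 0 0 -0.0375 0.05;0 0 0 0 0 -0.0375 0.05")

```text
clock: 9.1
eef_pos: [0.572, 0.2004, 0.1116]
tool_rot: [-0.645, 0.764, 0.0, -0.0]
ft_force: [0.2, -0.5, -0.3]
grip_width: 0.0604
grasp_force: 64.9
```

```bash
python3 look.py 7
```

```text
t 9.25 eef [0.5719 0.2004 0.1115] psi_y 170.3 q [ 0.34  0.52  0.1   1.15  0.   -1.06] F [0.2 0.5 0.1] M [ 0.02 -0.04 -0.04] w 0.0607 gf 64.9
rv [0. 0. 0.] d [0.0023 0.0009 0.0345]
```

View pics/mix7.png

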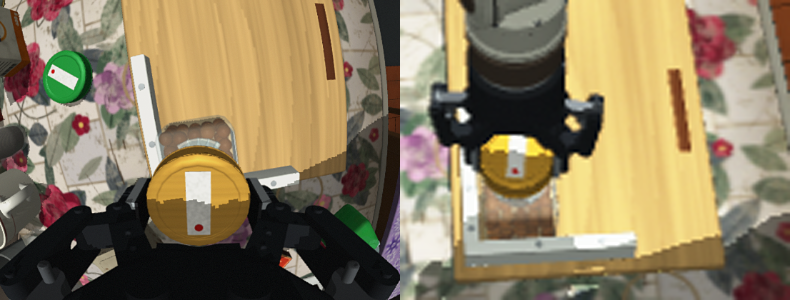

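The cap is about 29 mm up with no outside force on the tool. The open rim shows under it at (195,145), and the jar is still square in the corner.

```bash
python3 -c "from workcell import workorder; print(workorder.job_done())"
```

```text
the job is handed in; nothing more can be done
None
```

I handed the job in: the jar is flush in the corner, and its cap is unscrewed about 82° and held level about 19 mm above the open mouth. I don't know the verdict, because the hand-in call returned none.

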